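Set out a coffee-pot kit on the coppersmith's bench

ROBOT

A 6-joint arm with a two-finger parallel gripper is mounted at the origin on the work surface. World frame = base frame: x ahead of the robot, y to its left, z up, the work surface at z = 0. Lengths are in m, angles in rad, forces in N, time in s.
With the tool pointing down it reaches from about 0.35 to 1 m from the base axis. Payload 7.1 kg.
Tool frame: the origin (TCP) lies between the finger pads; the fingertips stand 22 mm ahead of it and the grasp point (between the pads) lies 3 mm ahead of it; z points along the fingers, y is the line along which they close (so a half turn about z gives the same grasp; the last joint's range is limited). The gripper opens to 85 mm and grips with 20 to 120 N. Pads are 22 mm wide; open, the fingers measure 114 mm over their backs; the gripper's body (76 mm by 85 mm) begins 54 mm behind the grasp point. The pads swing forward as they close: fully open they stand 13 mm farther back than shut.
Start: joints at [1.26, 0.423, 1.63, -0, 1.089, -0.019], TCP at [0.18, 0.599, 0.253] pointing down, gripper open.
Joint ranges: [-3, 3], [-0.9, 2.11], [0.09, 2.58], [-1.31, 4.45], [0.11, 2.69], [-2.54, 2.54]. Speed limits (rad/s): [2.39, 2.39, 3.01, 3.14, 3.14, 3.14].

INTERFACE

Orientations are given as a rotation vector (axis times angle).
In Python, from rig import manip gives the robot as it stands. The module is installed in compiled form; this text tells all that it offers. Calls block until the motion is done:
- manip.move_to(position, orientation): joint-space move of the TCP to a pose.
- manip.servo_line(position, orientation=None, rate=0.15): straight line of the TCP; orientation=None keeps the orientation; rate is the mean speed in m/s.
- manip.set_joints(angles): joint-space move.
- manip.command_gripper(opening, f_grip=None): finger opening in m; f_grip is the grip in N (None keeps the last); returns when the fingers have stopped.
- manip.hold(seconds).
- manip.solve_ik(position, orientation): joint angles nearest the present ones, or None.
- manip.camera(name): name is "scene" or "top" or "wrist"; returns a dict with "image" (384x512x3 uint8, red, green, blue), "fx", "fy", "cx", "cy" (pixels), "cam_to_world" (4x4, takes a point from camera to world coordinates); the wrist camera has in their place "mount" (4x4, takes a point from camera to tool coordinates, whose origin is the TCP and whose axes are the flange's). Camera axes: x right, y down, z forward; pixel columns grow to the right and rows downward; lengths in m; the calibration is good to about 2 mm. A picture is of the moment at which its call begins: read the wrist's pose just before it. There is no depth.
A pose or a line that the arm cannot do raises manip.IKError and nothing moves.
- manip.sign_off(): hands the job in; it is judged then, once.
Readings, each from a call of its own:
- manip.get_time(): time.
- manip.get_joint_positions(): joint angles.
- manip.get_joint_vel(): joint speeds.
- manip.get_tau(): joint torques, N m.
- manip.get_position(): TCP position.
- manip.get_ee_rot(): TCP orientation.
- manip.get_contact_force(): force on the tool from outside, world axes, zero at the start.
- manip.get_torque(): the same for the moment, N m.
- manip.get_width(): finger opening in m.
- manip.get_grip_force(): force on a finger pad.
Only numpy, scipy, OpenCV 4.12 (cv2) and the standard library are available. Lean on these libraries where they do the work, as an engineer would, in place of code of your own. Each camera call takes 0.05 s, during which the arm holds its last target. There are 200 camera calls.

TASK

Set out the coffee-pot kit for riveting: seat the copper collar flange down on the spigot of the grey stand, fully home, and the brass hub flange down on the same spigot, resting on top of the collar. Stand the copper beaker upright on the bench halfway between the spigot stand and the steel block, and stand the wooden knob upright on the middle of the block. Set each part down rather than dropping it, and leave the green rivet tin and the blue flux jar where they are.

Things in the scene. Friction and masses are not known exactly. Their poses are not given: they have to be found in the camera images.
- spigot_stand: Fixed to the bench: a grey round base 100 mm across and 15 mm high, with an upright bright steel spigot 20 mm in diameter at its centre, which rises 58 mm above the base (tip 73 mm above the bench; its last 9 mm taper to 10 mm across). Origin: centre of the underside, on the bench; z up along the spigot.
- bench_block: Fixed to the bench: a square bright steel block, 80 x 80 mm and 40 mm high, with a flat top. Its centre is always 240 mm from that of the spigot stand, on either side of it. Origin: centre of the underside, on the bench; x and y along its sides, z up.
- copper_collar: Loose copper flanged collar (0.3 kg), lying flange down: flange 90 mm across and 6 mm thick, above it a round neck 44 mm across; 36 mm high in all, with a through bore 24 mm in diameter. Origin: centre of the flange's underside; z up along the bore.
- brass_hub: Loose brass flanged hub (0.2 kg), lying flange down: flange 64 mm across and 6 mm thick, above it a round neck 36 mm across; 34 mm high in all, with a through bore 24 mm in diameter. Origin: centre of the flange's underside; z up along the bore.
- copper_beaker: Loose straight round copper beaker (0.15 kg), standing open end up: 52 mm across, 80 mm high, wall 3 mm. Origin: centre of the underside; z up.
- wooden_knob: Loose turned knob of dark wood (0.06 kg), standing on its foot: foot 40 mm across and 6 mm high, above it a round barrel 30 mm across up to 36 mm, then a blunt taper to the top at 48 mm. Origin: centre of the underside; z up.
- rivet_tin: Bystander: a green round tin with a white lid, 56 mm across, 52 mm high. Origin: centre of the underside.
- flux_jar: Bystander: a blue round jar with a black lid, 52 mm across, 58 mm high. Origin: centre of the underside.
There are look-alikes about, which are no part of the job. What is shaped like the brass_hub but red or turquoise is not meant. What is shaped like the copper_collar but purple is not meant.

How it is judged:
At the end, for the whole second after the job is handed in: Collar flat on the stand base and hub flat on the collar, both flange down round the spigot (3 mm in height, 5 mm off axis); beaker upright on the bench within 15 mm of halfway between stand and block, along and across; knob upright on the block within 15 mm of its middle; all at rest (horizontal distance between each of copper_collar, brass_hub and spigot_stand below 0.005 m and z of copper_collar in the frame of spigot_stand between 0.012 and 0.018 m and angle between each of copper_collar, brass_hub's own z axis and vertical below 0.06 rad and z of brass_hub in the frame of spigot_stand between 0.048 and 0.054 m and horizontal distance between copper_beaker and spigot_stand below 0.135 m and horizontal distance between copper_beaker and bench_block below 0.135 m and x of copper_beaker in the frame of spigot_stand between -0.015 and 0.015 m and height (world z) of copper_beaker below 0.004 m and angle between each of copper_beaker, wooden_knob's own z axis and vertical below 0.08 rad and horizontal distance between wooden_knob and bench_block below 0.015 m and z of wooden_knob in the frame of bench_block between 0.037 and 0.044 m and linear speed of each of copper_collar, brass_hub, copper_beaker, wooden_knob below 0.02 m/s); the robot touches nothing.
It fails at once if the rivet tin is moved more than 25 mm (distance of rivet_tin from where it was at the start of the episode above 0.025 m).
It fails at once if the flux jar is moved more than 25 mm (distance of flux_jar from where it was at the start of the episode above 0.025 m).
It fails at once if a part is dropped (falls free at over 0.9 m/s) ((linear speed of copper_collar above 0.9 m/s and contact force between the fingers and copper_collar below 0.1 N) or (linear speed of brass_hub above 0.9 m/s and contact force between the fingers and brass_hub below 0.1 N) or (linear speed of copper_beaker above 0.9 m/s and contact force between the fingers and copper_beaker below 0.1 N) or (linear speed of wooden_knob above 0.9 m/s and contact force between the fingers and wooden_knob below 0.1 N)).
It also fails if it takes over 102 s, if anything falls off the work surface, if the arm or the gripper's body presses on something with over 40 N, if the wrist force passes 120 N, or if a joint passes its speed limit or range.

## Working session

There is one attempt and no reset: what is moved stays moved. The work goes in short steps, each a Python script; the robot and the scene stay as the last script left them, time stands still between calls to the robot, and variables do not carry over. Pictures are saved under pics/ and viewed, at most 14 in all, crops included, and the job is handed in when it is done.

```bash
mkdir -p pics
python3 - <<'E'
from rig import manip
import cv2,numpy as np
for n in("scene","top"):
    c=manip.camera(n);cv2.imwrite(f"pics/{n}0.png",c["image"][:,:,::-1]);np.savez(f"{n}0.npz",**c)
    print(n,c["fx"],c["fy"],c["cx"],c["cy"],np.round(c["cam_to_world"],3).tolist())
c=manip.camera("wrist");print(np.round(c["mount"],3).tolist(),c["fx"],manip.get_time(),manip.get_ee_rot(),manip.get_width())
E
```

```text
scene 373.1200121016133 373.1200121016133 259.77421409757414 185.22227439265993 [[0.115, 0.557, -0.822, 1.351], [0.993, -0.066, 0.094, -0.085], [-0.002, -0.828, -0.561, 0.603], [0.0, 0.0, 0.0, 1.0]]
top 358.7047966955362 358.7047966955362 254.80848415078538 192.56115205256054 [[0.013, -0.997, 0.075, 0.424], [-1.0, -0.011, 0.022, -0.008], [-0.021, -0.075, -0.997, 1.094], [0.0, 0.0, 0.0, 1.0]]
[[0.0, -0.956, -0.293, 0.074], [1.0, 0.001, -0.001, 0.0], [0.001, -0.293, 0.956, -0.119], [0.0, 0.0, 0.0, 1.0]] 299.13409059351244 0.15 [-4.56698519e-01 -3.10800394e+00  1.81059778e-03] 0.08521300149577848
```

View pics/top0.png

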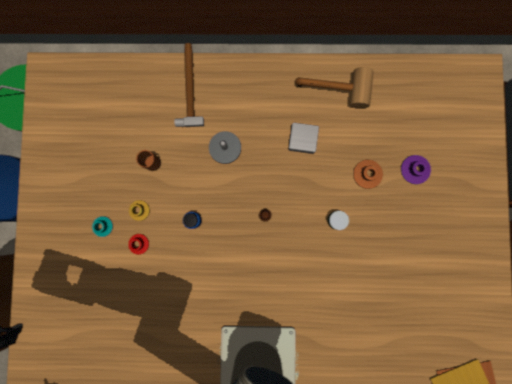

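View pics/scene0.png

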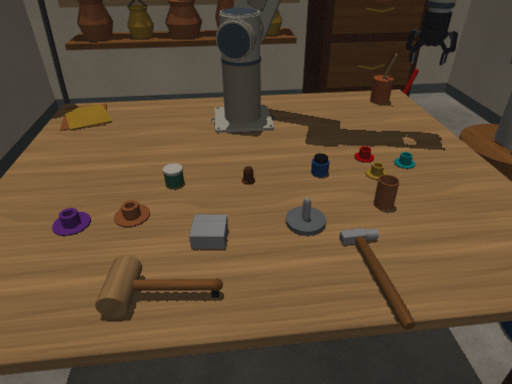

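The top view shows stand (225,148), block (304,138), collar (368,174), hub (139,211), beaker (149,160), knob (265,214), tin (339,220) and jar (193,220). The scene view agrees and shows everything upright. Next I'll take wrist views from directly above each part.

```bash
cat > h.py <<'E'
from rig import manip
import cv2,numpy as np,json
from scipy.spatial.transform import Rotation as Rn
ROT=np.pi*np.array([1,1,0])/2**.5   # tool x=+y, y=+x, z down
def ray(px,c,T,z):
    d=T[:3,:3]@[(px[0]-c["cx"])/c["fx"],(px[1]-c["cy"])/c["fy"],1]
    o=T[:3,3]; return o+d*(z-o[2])/d[2]
def wrist():
    W=np.eye(4);W[:3,:3]=Rn.from_rotvec(manip.get_ee_rot()).as_matrix();W[:3,3]=manip.get_position()
    c=manip.camera("wrist");return c,W@c["mount"]
def over(xy,z=.2): manip.move_to([xy[0],xy[1]-.074,z],ROT)
E
python3 - <<'E'
from h import *
c=dict(np.load("top0.npz"));T=c["cam_to_world"]
P=dict(hub=((139,211),.02),beaker=((150,159),.06),stand=((225,148),.015),block=((304,138),.04),collar=((368,174),.015),knob=((265,214),.04),jar=((193,220),.058),tin=((339,220),.052))
g={k:ray(p,c,T,z) for k,(p,z) in P.items()}
for k in g: print(k,g[k].round(3))
ims=[]
for k in ["hub","beaker","stand","block","collar","knob"]:
    over(g[k]); w,Tw=wrist(); np.savez(f"w_{k}.npz",T=Tw,**w)
    ims.append(cv2.resize(w["image"][:,:,::-1],(264,198)))
    print(k,manip.get_time())
cv2.imwrite("pics/m.png",np.vstack([np.hstack(ims[:3]),np.hstack(ims[3:])]))
E
```

```text
hub [0.445 0.364 0.02 ]
beaker [0.596 0.323 0.06 ]
stand [0.64  0.109 0.015]
block [ 0.667 -0.129  0.04 ]
collar [ 0.564 -0.324  0.015]
knob [ 0.44  -0.015  0.04 ]
jar [0.42  0.193 0.058]
tin [ 0.425 -0.229  0.052]
hub 1.7167
beaker 2.4417
stand 3.375
block 4.375
collar 5.3083
knob 6.6167
```

View pics/m.png

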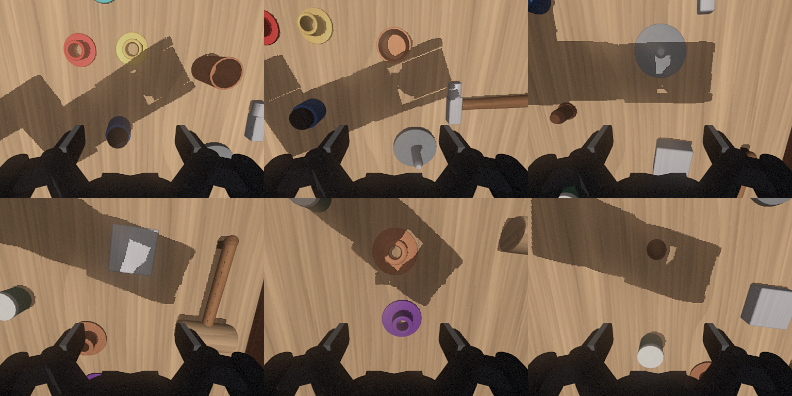

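Parts appear near (256,97) in each full-resolution wrist view, some under the arm's shadow. I'll segment by chromaticity, since shadow mostly leaves it unchanged.

```bash
cat >> h.py <<'E'
# name: rim plane z, radius, test on (R/G, G/B, V)
SP=dict(hub=(.005,.032,lambda r,g,v:(g>1.75)),
 collar=(.005,.045,lambda r,g,v:(r>1.55)),
 beaker=(.08,.026,lambda r,g,v:(r>1.55)),
 stand=(.014,.05,lambda r,g,v:(r<1.13)),
 block=(.04,.04,lambda r,g,v:(r<1.13)),
 knob=(.020,.02,lambda r,g,v:(v<75)))
def locate(k,c,T,guess,z=None,save=None):
    z0,R,f=SP[k]; z=z0 if z is None else z
    im=cv2.GaussianBlur(c["image"],(3,3),0).astype(float)+1
    m=f(im[...,0]/im[...,1],im[...,1]/im[...,2],im.max(2)).astype(np.uint8)
    cg=np.linalg.inv(T)@[guess[0],guess[1],z,1]; u=c["fx"]*cg[0]/cg[2]+c["cx"]; w=c["fy"]*cg[1]/cg[2]+c["cy"]
    rp=R*c["fx"]/cg[2]
    roi=np.zeros_like(m);cv2.circle(roi,(int(u),int(w)),int(rp*1.5+10),1,-1)
    m=cv2.morphologyEx(m*roi,cv2.MORPH_OPEN,np.ones((3,3),np.uint8))
    cs,_=cv2.findContours(m,cv2.RETR_EXTERNAL,cv2.CHAIN_APPROX_NONE)
    h=cv2.convexHull(max(cs,key=cv2.contourArea))
    P=np.array([ray(p,c,T,z)[:2] for p in h[:,0].astype(float)],np.float32)
    M=cv2.moments(P.reshape(-1,1,2)*1000); ctr=np.array([M["m10"],M["m01"]])/M["m00"]/1000
    req=(M["m00"]/np.pi)**.5
    o=cv2.polylines(c["image"][:,:,::-1].copy(),[h],True,(0,255,0),1)
    x0,y0=max(int(u)-80,0),max(int(w)-80,0)
    crop=cv2.resize(o[y0:y0+160,x0:x0+160],(260,260))
    return ctr,req,crop
E
python3 - <<'E'
from h import *
G=dict(hub=(.445,.364),beaker=(.596,.323),stand=(.64,.109),block=(.667,-.129),collar=(.564,-.324),knob=(.44,-.015))
crops=[]
for k in G:
    d=dict(np.load(f"w_{k}.npz"));T=d["T"]
    a,r,cr=locate(k,d,T,G[k]); crops.append(cr); print(k,a.round(4),"r_eq mm",round(r,1),"cam",T[:3,3].round(3))
cv2.imwrite("pics/seg.png",np.vstack([np.hstack(crops[:3]),np.hstack(crops[3:])]))
E
```

```text
Traceback (most recent call last):
  File "h.py", line 28, in locate
    h=cv2.convexHull(max(cs,key=cv2.contourArea))
                     ~~~^^^^^^^^^^^^^^^^^^^^^^^^
ValueError: max() iterable argument is empty
```

Run:
```python
from h import *
pts=dict(hub=[(256,75),(256,122),(256,175),(150,97),(330,110)],beaker=[(262,65),(240,100),(200,60),(256,140)],stand=[(235,85),(256,60),(255,140),(290,120),(200,30)],block=[(235,70),(290,60),(250,120),(250,180),(150,150)],collar=[(225,100),(270,80),(250,130),(200,60),(330,30)],knob=[(248,95),(248,110),(290,120),(100,30),(272,100)])
for k in pts:
    im=cv2.GaussianBlur(np.load(f"w_{k}.npz")["image"],(5,5),0).astype(float)
    print(k,[(p,im[p[1],p[0]].astype(int).tolist(),round(im[p[1],p[0],0]/im[p[1],p[0],1],2),round(im[p[1],p[0],1]/im[p[1],p[0],2],2)) for p in pts[k]])
```

```text
hub [((256, 75), [189, 166, 105], np.float64(1.14), np.float64(1.58)), ((256, 122), [124, 102, 64], np.float64(1.22), np.float64(1.59)), ((256, 175), [108, 86, 64], np.float64(1.26), np.float64(1.34)), ((150, 97), [171, 134, 103], np.float64(1.28), np.float64(1.3)), ((330, 110), [108, 86, 64], np.float64(1.26), np.float64(1.34))]
beaker [((262, 65), [89, 60, 42], np.float64(1.48), np.float64(1.43)), ((240, 100), [117, 81, 59], np.float64(1.44), np.float64(1.37)), ((200, 60), [181, 149, 115], np.float64(1.21), np.float64(1.3)), ((256, 140), [156, 126, 96], np.float64(1.24), np.float64(1.31))]
stand [((235, 85), [92, 85, 81], np.float64(1.08), np.float64(1.05)), ((256, 60), [144, 142, 142], np.float64(1.01), np.float64(1.0)), ((255, 140), [147, 145, 145], np.float64(1.01), np.float64(1.0)), ((290, 120), [73, 70, 70], np.float64(1.04), np.float64(1.0)), ((200, 30), [183, 151, 117], np.float64(1.21), np.float64(1.29))]
block [((235, 70), [109, 102, 100], np.float64(1.07), np.float64(1.02)), ((290, 60), [130, 121, 116], np.float64(1.07), np.float64(1.04)), ((250, 120), [192, 187, 187], np.float64(1.03), np.float64(1.0)), ((250, 180), [125, 100, 76], np.float64(1.25), np.float64(1.32)), ((150, 150), [178, 146, 112], np.float64(1.22), np.float64(1.3))]
collar [((225, 100), [90, 59, 43], np.float64(1.53), np.float64(1.37)), ((270, 80), [181, 123, 90], np.float64(1.47), np.float64(1.37)), ((250, 130), [173, 120, 87], np.float64(1.44), np.float64(1.38)), ((200, 60), [90, 70, 51], np.float64(1.29), np.float64(1.37)), ((330, 30), [167, 136, 104], np.float64(1.23), np.float64(1.31))]
knob [((248, 95), [68, 50, 36], np.float64(1.36), np.float64(1.39)), ((248, 110), [61, 43, 31], np.float64(1.42), np.float64(1.39)), ((290, 120), [97, 76, 57], np.float64(1.28), np.float64(1.33)), ((100, 30), [101, 79, 59], np.float64(1.28), np.float64(1.34)), ((272, 100), [94, 74, 55], np.float64(1.27), np.float64(1.35))]
```

```bash
sed -i 's/g>1.75/g>1.46/; s/r>1.55/r>1.37/; s/r<1.13/r<1.15/; s/v<75/v<84/' h.py
python3 - <<'E'
from h import *
G=dict(hub=(.445,.364),beaker=(.596,.323),stand=(.64,.109),block=(.667,-.129),collar=(.564,-.324),knob=(.44,-.015))
crops=[]
for k in G:
    d=dict(np.load(f"w_{k}.npz"));T=d["T"]
    a,r,cr=locate(k,d,T,G[k]); crops.append(cr); print(k,a.round(4),"r_eq mm",round(r,1),"cam",T[:3,3].round(3))
cv2.imwrite("pics/seg.png",np.vstack([np.hstack(crops[:3]),np.hstack(crops[3:])]))
E
```

```text
hub [0.4488 0.3682] r_eq mm 31.1 cam [0.445 0.365 0.319]
beaker [0.5963 0.3313] r_eq mm 25.0 cam [0.597 0.324 0.318]
stand [0.6443 0.1088] r_eq mm 49.0 cam [0.64  0.111 0.319]
block [ 0.6717 -0.1297] r_eq mm 44.2 cam [ 0.667 -0.126  0.319]
collar [ 0.5675 -0.3281] r_eq mm 44.3 cam [ 0.566 -0.322  0.319]
knob [ 0.4391 -0.0168] r_eq mm 18.6 cam [ 0.442 -0.015  0.319]
```

View pics/seg.png

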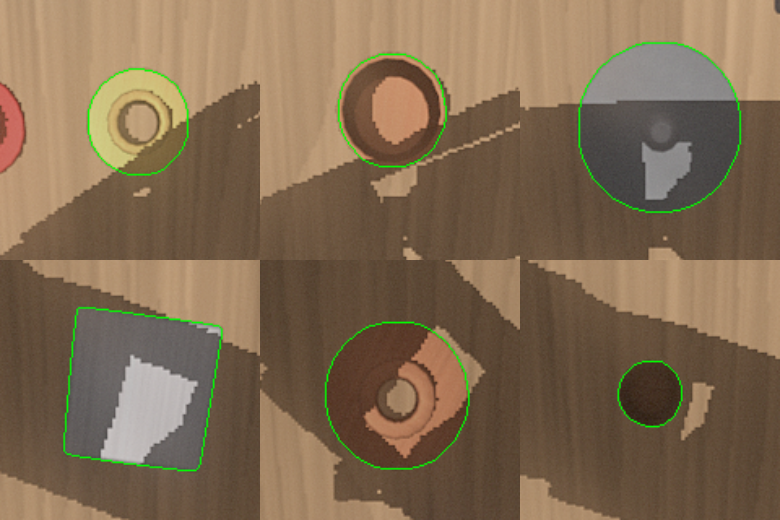

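All outlines are clean: the radii match and the stand–block distance measures 240.1 mm. Now I'll pick up the collar.

```bash
cat >> h.py <<'E'
POS=dict(hub=(.4488,.3682),beaker=(.5963,.3313),stand=(.6443,.1088),block=(.6717,-.1297),collar=(.5675,-.3281),knob=(.4391,-.0168))
F=lambda:np.round(manip.get_contact_force(),1)
def pick(k,z,op,force,shut,lift=.17):
    x,y=POS[k]; manip.command_gripper(op)
    manip.move_to([x,y,max(z+.07,.14)],ROT); manip.servo_line([x,y,z],rate=.12)
    print("at",manip.get_position().round(4),F(),manip.get_time())
    manip.command_gripper(shut,force); print("grip",round(manip.get_width(),4),manip.get_grip_force(),F())
    manip.servo_line([x,y,lift],rate=.15); print("up",round(manip.get_width(),4),F(),manip.get_time())
def lower(x,y,z0,z1,step=.004,fmax=8,rate=.06):
    f0=manip.get_contact_force(); z=z0
    while z>z1+1e-6:
        z=max(z-step,z1); manip.servo_line([x,y,z],rate=rate); f=manip.get_contact_force()-f0
        if np.linalg.norm(f)>2: print("z",round(z,4),f.round(1))
        if np.linalg.norm(f)>fmax: return z
    return z
E
python3 - <<'E'
from h import *
pick("collar",.030,.07,60,.03)
x,y=POS["stand"]
manip.move_to([x,y,.15],ROT); manip.hold(.3); print(F(),manip.get_time())
manip.servo_line([x,y,.108],rate=.1)
print(lower(x,y,.108,.060),manip.get_position(),F(),manip.get_time())
c,T=wrist(); s=manip.camera("scene")["image"]
cv2.imwrite("pics/c1.png",np.hstack([c["image"][::,:,::-1],cv2.resize(s[150:270,220:400,::-1],(288,192)).repeat(2,0)])[:, :800])
E
```

```text
at [ 0.5681 -0.3284  0.0308] [-0.4  0.  -0.4] 9.0667
grip 0.0423 60.52169803529978 [-2.   0.2  5.6]
up 0.0424 [-0.2 -0.7 -4.4] 10.5083
[-0.1  0.2 -4.1] 12.4417
0.06 [0.64408012 0.10876297 0.05967068] [-0.1 -0.8 -3.6] 16.0083
```

View pics/c1.png

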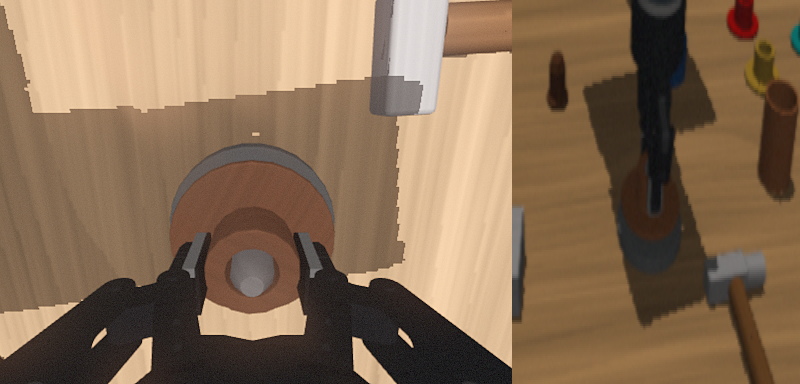

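The collar is around the spigot (tip at about (253,285) in the bore) with no side force. I'll lower it home, release, then fetch the hub.

Run:
```python
from h import *
x,y=POS["stand"]
z=lower(x,y,.060,.043,step=.002,fmax=5); print("end",z,manip.get_position(),F())
manip.command_gripper(.06); print(F(),manip.get_time())
manip.servo_line([x,y,.16],rate=.2)
c,T=wrist()
SP["collar"]=(.021,.045,SP["collar"][2])
pick("hub",.030,.055,40,.02)
manip.move_to([x,y,.18],ROT); manip.hold(.3)
manip.servo_line([x,y,.108],rate=.1)
print(lower(x,y,.108,.090,step=.003),manip.get_position(),F(),manip.get_time())
d,T2=wrist()
cv2.imwrite("pics/h1.png",cv2.resize(np.hstack([c["image"],d["image"]])[:,:,::-1],(800,300)))
```

```text
z 0.046 [-1.1 -0.1  2.4]
z 0.044 [-6.9 -0.9 18.9]
end 0.043999999999999984 [0.64467436 0.10886387 0.04627564] [-6.2 -0.8 16. ]
[-0.2 -1.  -0.2] 18.425
at [0.4493 0.3685 0.0306] [-0.3 -0.3 -0.1] 21.7333
grip 0.035 39.899884052574635 [-0.4 -0.4  6.3]
up 0.0349 [ 0.   0.7 -1.1] 23.125
0.09 [0.64410238 0.10878666 0.08973894] [ 0.5  0.4 -2.1] 27.025
```

View pics/h1.png

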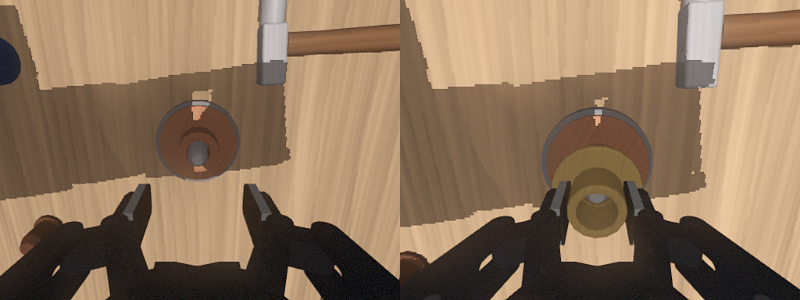

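The left view shows the collar home on the base; the right shows the hub over the spigot tip. I'll seat the hub, then do the beaker and knob.

Run:
```python
from h import *
x,y=POS["stand"]
z=lower(x,y,.090,.079,step=.002,fmax=5); print("end",z,F())
manip.command_gripper(.055); print(manip.get_time())
manip.servo_line([x,y,.20],rate=.2)
def place(k,zp,op,f,shut,tgt,h):
    pick(k,zp,op,f,shut,lift=zp+.13)
    manip.move_to([*tgt,zp+h+.06],ROT); manip.hold(.2); manip.servo_line([*tgt,zp+h+.008],rate=.1)
    print("end",lower(*tgt,zp+h+.008,zp+h-.003,step=.002,fmax=4),zp+h,F())
    manip.command_gripper(op); manip.servo_line([*tgt,zp+h+.1],rate=.2); print(manip.get_time())
st,bl=np.array(POS["stand"]),np.array(POS["block"])
place("beaker",.055,.075,35,.04,(st+bl)/2,0)
place("knob",.030,.055,30,.02,bl,.04)
manip.move_to([.45,-.05,.3],ROT); print(manip.get_time())
a=manip.camera("scene")["image"][150:290,150:350]; t=manip.camera("top")["image"][80:220,150:350]
cv2.imwrite("pics/f1.png",cv2.resize(np.hstack([a,t])[:,:,::-1],(800,280)))
```

```text
z 0.082 [ 0.7 -1.1  2.1]
z 0.08 [-5.2 -1.8 16.9]
end 0.07999999999999999 [-5.2 -1.3 14.9]
28.6583
at [0.5969 0.3314 0.0556] [-0.1  0.2 -0.2] 31.5333
grip 0.0518 37.12608899921179 [-1.  -0.4  6.2]
up 0.0514 [ 0.3 -0.1 -2.5] 32.8917
end 0.052 0.055 [ 0.5 -0.5 -1.4]
37.625
at [ 0.4396 -0.0168  0.0304] [-0.4 -0.9 -0.2] 39.9083
grip 0.029 29.270554336253554 [-0.4  0.7  4.9]
up 0.029 [ 0.2  0.1 -0.6] 41.2667
z 0.07 [-2.7  0.7  6.7]
end 0.07 0.07 [-1.9  0.5  5.5]
45.1667
46.2167
```

View pics/f1.png

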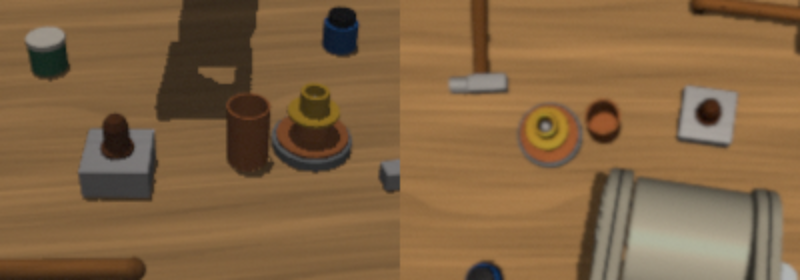

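The beaker stands too close to the stand, at (603,120) instead of halfway at about (628,126). I'll measure it again with the wrist camera and check the others.

Run:
```python
from h import *
ims=[];g=np.array([.651,.03])
over(g,.22); c,T=wrist(); a,r,cr=locate("beaker",c,T,g); print(a.round(4),r)
over(a,.22); c,T=wrist(); a,r,cr=locate("beaker",c,T,a); print(a.round(4),r,manip.get_time())
cv2.imwrite("pics/b2.png",np.hstack([cv2.resize(c["image"][:,:,::-1],(512,384)),cv2.copyMakeBorder(cr,0,124,0,0,0)]))
```

```text
[0.6583 0.0259] 25.08272721899672
[0.6583 0.026 ] 25.057554607326033 47.5417
```

View pics/b2.png

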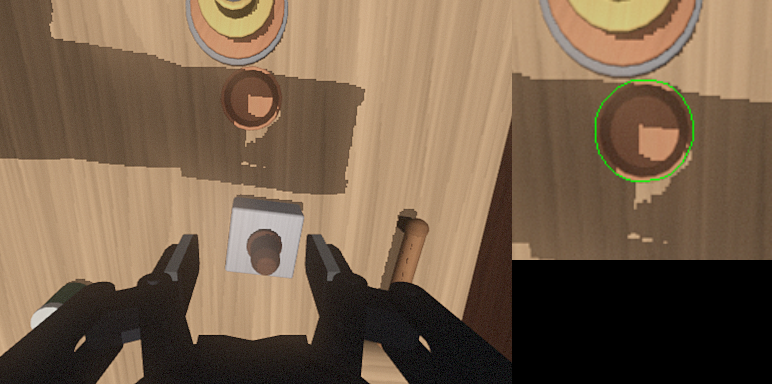

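The beaker stands upright at (0.658, 0.026), but the target is (0.658, -0.0105). It probably clipped the hub on the way over, because the joint-space move came down while crossing the stand. I'll re-place it with a short straight move and then check all four parts.

Run:
```python
from h import *
POS["beaker"]=(.6583,.0260)
st,bl=np.array(POS["stand"]),np.array(POS["block"]);t=(st+bl)/2
pick("beaker",.055,.075,50,.04,lift=.075)
manip.servo_line([*t,.075],rate=.06); manip.servo_line([*t,.062],rate=.06)
print("end",lower(*t,.062,.052,step=.002,fmax=4),F())
manip.command_gripper(.075); manip.servo_line([*t,.2],rate=.15); print(manip.get_time())
crops=[]
SP.update(hub=(.056,.032,SP["hub"][2]),collar=(.020,.045,SP["collar"][2]),knob=(.06,.02,lambda r,g,v:r>1.25))
for k,p in(("hub",st),("beaker",t),("knob",bl)):
    over(p,.22); c,T=wrist()
    for kk in ([k] if k!="hub" else ["hub","collar","stand"]):
        a,r,cr=locate(kk,c,T,p); crops.append(cr); print(kk,a.round(4),"off mm",((a-p)*1000).round(1),r)
manip.move_to([.45,-.05,.35],ROT); manip.hold(.3)
s=cv2.resize(manip.camera("scene")["image"][170:270,170:345,::-1],(455,260))
cv2.imwrite("pics/f2.png",np.vstack([np.hstack([crops[0],crops[1],crops[3]]),np.hstack([crops[4],s,np.zeros((260,65,3),np.uint8)])])); print(manip.get_time())
```

```text
at [0.659  0.0259 0.0557] [0.2 0.3 1.2] 49.25
grip 0.05 52.5345589639619 [-1.3  0.3  6.5]
up 0.0503 [ 0.5  0.2 -1.9] 49.875
z 0.054 [-5.1  0.8 18.4]
end 0.05399999999999999 [-5.1  0.6 17.2]
53.4917
hub [0.6455 0.1081] off mm [ 1.2 -0.7] 31.683700748744172
collar [0.6454 0.109 ] off mm [1.1 0.2] 43.28358473104938
stand [0.6448 0.1328] off mm [ 0.5 24. ] 15.107749138289526
beaker [ 0.6586 -0.0106] off mm [ 0.6 -0.1] 25.13806761380161
knob [ 0.6713 -0.1275] off mm [-0.4  2.2] 14.415563773420496
56.5667
```

View pics/f2.png

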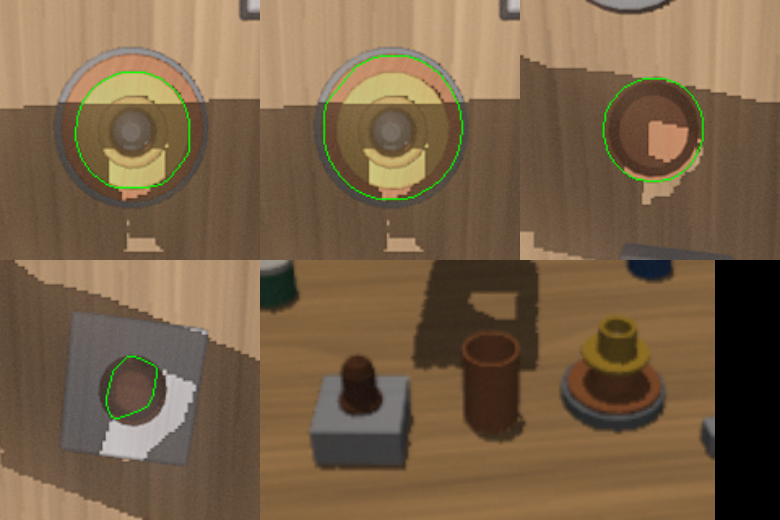

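The hub, collar and stand now look concentric, with both parts flat. The beaker is within 1 mm of halfway and the knob is centred on the block, so I'm handing in.

```bash
python3 -c "
from rig import manip
print(manip.sign_off())"
```

```text
the job is handed in; nothing more can be done
None
```

I handed the job in at about 57 s with all four parts in place by the last camera check: collar and hub seated on the spigot, beaker upright halfway after one re-placing, knob in the middle of the block; the verdict was not reported.

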